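# Set the seasoning jars in their coasters

## Task

Set out the seasonings: stand each of the four round screw-capped seasoning jars that are out on the open worktop, to the right or left of the sink (not those in the right-hand corner by the spice carousel) in a wooden coaster of its own, the two small slim jars in the two small coasters and the two tall broad jars in the two large coasters, upright and flat on the floor inside the rim. Never tip a jar over, and leave the little glass of toothpicks where it stands.

Things in the scene. Friction and masses are not known exactly. Their poses are not given: they have to be found in the camera images.
- jar_slim_1: small slim round seasoning jar with a black screw cap and a mostly pale label, loose, 44 mm in diameter from foot to cap, 107 mm high (cap from 82 mm up), 0.14 kg. Grasp across its diameter, round the cap or just below. Origin: centre of its underside; z up along its axis.
- jar_slim_2: small slim round seasoning jar, dark all over with a blue band, black cap, loose, 45 mm in diameter, 103 mm high (cap 46 mm in diameter, from 79 mm up), 0.13 kg. Grasp across its diameter, round the cap or just below. Origin: centre of its underside; z up along its axis.
- jar_broad_1: tall broad round seasoning jar with a red cap, loose, body 55 mm and cap 58 mm in diameter, 159 mm high (cap from 132 mm up), 0.16 kg. Grasp across its diameter, round the cap or just below. Origin: centre of its underside; z up along its axis.
- jar_broad_2: tall broad round seasoning jar with a green cap, loose, 60 mm in diameter, 145 mm high (cap from 116 mm up), 0.2 kg. Grasp across its diameter, round the cap or just below. Origin: centre of its underside; z up along its axis.
- coaster_small_1: small fixed turned round wooden coaster (non-slip foot, stays put): a flat inner floor 5 mm above the worktop inside a low rim 12 mm high and 6 mm thick. Origin: centre of its underside, on the worktop; z up. Rim 62 mm inside, 74 mm outside diameter. Same as the other small coaster; either may take either slim jar.
- coaster_small_2: small fixed turned round wooden coaster (non-slip foot, stays put): a flat inner floor 5 mm above the worktop inside a low rim 12 mm high and 6 mm thick. Origin: centre of its underside, on the worktop; z up. Rim 62 mm inside, 74 mm outside diameter. Same as the other small coaster.
- coaster_large_1: large fixed turned round wooden coaster (non-slip foot, stays put): a flat inner floor 5 mm above the worktop inside a low rim 12 mm high and 6 mm thick. Origin: centre of its underside, on the worktop; z up. Rim 84 mm inside, 96 mm outside diameter. Same as the other large coaster; either may take either broad jar.
- coaster_large_2: large fixed turned round wooden coaster (non-slip foot, stays put): a flat inner floor 5 mm above the worktop inside a low rim 12 mm high and 6 mm thick. Origin: centre of its underside, on the worktop; z up. Rim 84 mm inside, 96 mm outside diameter. Same as the other large coaster.
- toothpicks: clear little glass, 41 mm in diameter, full of wooden toothpicks, 79 mm high in all, loose and without a cap; it stands among the jars or the coasters and is not one of the jars: to be left alone. Origin: centre of its underside; z up along its axis.
Not all that is in view belongs to the job. Leave any orange or purple look-alike of the jar_slim_2 alone.

How it is judged:
At the end, for the whole second after the job is handed in: Each slim jar in a small coaster, each broad jar in a large one: centre within 15 mm of the coaster's centre, foot on its floor (under 9 mm above the worktop), tilt below 0.1 rad, at rest; toothpick glass upright (within 0.3 rad) and within 30 mm of its start (((horizontal distance between jar_slim_1 and coaster_small_1 below 0.015 m and z of jar_slim_1 in the frame of coaster_small_1 below 0.009 m) or (horizontal distance between jar_slim_1 and coaster_small_2 below 0.015 m and z of jar_slim_1 in the frame of coaster_small_2 below 0.009 m)) and angle between each of jar_slim_1, jar_slim_2, jar_broad_1, jar_broad_2's own z axis and vertical below 0.1 rad and linear speed of each of jar_slim_1, jar_slim_2, jar_broad_1, jar_broad_2 below 0.02 m/s and ((horizontal distance between jar_slim_2 and coaster_small_1 below 0.015 m and z of jar_slim_2 in the frame of coaster_small_1 below 0.009 m) or (horizontal distance between jar_slim_2 and coaster_small_2 below 0.015 m and z of jar_slim_2 in the frame of coaster_small_2 below 0.009 m)) and ((horizontal distance between jar_broad_1 and coaster_large_1 below 0.015 m and z of jar_broad_1 in the frame of coaster_large_1 below 0.009 m) or (horizontal distance between jar_broad_1 and coaster_large_2 below 0.015 m and z of jar_broad_1 in the frame of coaster_large_2 below 0.009 m)) and ((horizontal distance between jar_broad_2 and coaster_large_1 below 0.015 m and z of jar_broad_2 in the frame of coaster_large_1 below 0.009 m) or (horizontal distance between jar_broad_2 and coaster_large_2 below 0.015 m and z of jar_broad_2 in the frame of coaster_large_2 below 0.009 m)) and not (distance of toothpicks from where it was at the start of the episode above 0.03 m) and not (angle between toothpicks's own z axis and vertical above 0.3 rad)); the robot touches nothing.
It fails at once if a jar is tipped over (more than 0.6 rad) (angle between any of jar_slim_1, jar_slim_2, jar_broad_1, jar_broad_2's own z axis and vertical above 0.6 rad).
It fails at once if the glass of toothpicks is shifted by more than 30 mm or tipped more than 0.3 rad (distance of toothpicks from where it was at the start of the episode above 0.03 m or angle between toothpicks's own z axis and vertical above 0.3 rad).
It also fails if it takes over 107 s, if anything falls off the work surface, if the arm or the gripper's body presses on something with over 40 N, if the wrist force passes 120 N, or if a joint passes its speed limit or range.

## Robot

A 7-joint arm with a two-finger parallel gripper is mounted at the origin on a cart in front of the work surface, level with it; the furniture and walls round the work are solid. World frame = base frame: x ahead of the robot, y to its left, z up, the work surface at z = 0. Lengths are in m, angles in rad, forces in N, time in s.
With the tool pointing down it reaches from about 0.425 to 0.95 m from the base axis. Payload 4.7 kg.
Tool frame: the origin (TCP) lies at the very end of the fingers, on their centre line; the grasp point (between the pads) lies 19 mm behind it; z points along the fingers, y is the line along which they close (so a half turn about z gives the same grasp; the last joint's range is limited). The gripper opens to 87 mm and grips with 3 to 60 N. Pads are 19 mm wide; open, the fingers measure 117 mm over their backs; the gripper's body (75 mm by 190 mm) begins 51 mm behind the grasp point.
Start: joints at [1.221, 0.469, -0.049, 1.532, 0.024, 1.141, -0.082], TCP at [0.213, -0.641, 0.223] pointing down, gripper open.
Joint ranges: [-2.59, 2.59], [-0.33, 1.99], [-1.39, 1.29], [0.1, 2.45], [-1.04, 4.18], [0.21, 1.99], [-2.66, 2.66]. Speed limits (rad/s): [2.57, 2.57, 3.14, 3.14, 3.14, 3.14, 3.14].

## Interface

Orientations are given as a rotation vector (axis times angle).
In Python, from station import * gives the robot as it stands.
- The arm moves only by the tool arm_command, never from a script. Its argument "moves" is a list of rows, each a list of 7 numbers: the shift along the tool's x, y, z in m, then the turn, a rotation vector about the tool's x, y, z in degrees, then the opening, from 0 (shut) to 1 (fully open). A call has 1 to 5 rows; each row shifts and turns the commanded pose from where the row before left it, along the tool's axes as they then stand; what a row does not reach is not made up. A row lasts 1/8 s, in which the tool goes at most 62.5 mm and 10.7 degrees, less where a joint would pass 70% of its speed; a pose out of reach is approached as far as the arm can. A call is refused whole if a number of a shift passes 0.0625 or a number of a turn 10.7, either way. A call with a gripper value outside its range is refused whole. The fingers move at their own pace and stop on an object; the grip force is fixed at half the most. Time passes only in rows, so rows that do not move let the fingers close. It gives the time, the measured TCP pose, the force, the opening and the grip force at its end, in the units of the state.
- get_obs(): the state, without advancing time (a new reading comes with each control period).
- snapshot(name): name is "side" or "top"; returns the picture (384x512x3 uint8, red, green, blue); there is no depth.
- camera_params(name): a dict with "fx", "fy", "cx", "cy" (pixels), "R" (3x3) and "t" (3): a world point X has camera coordinates R X + t. Camera axes: x right, y down, z forward; pixel columns grow to the right and rows downward; lengths in m; the calibration is good to about 2 mm. A picture is of the moment at which its call begins. camera_params takes no time and is no camera call.
- hand_in(): hands the job in; it is judged then, once.
Trained networks look in the newest picture that a camera, given by its name, has taken for a name from the list of things; names that differ only in an ending like _2 or _b are one class to them, and where a whole thing is asked for, a point or a joint stands for the part that bears it (a point fixed in the world has none). Each returns a list of dicts, best first, with "confidence" (0 to 1); they miss things now and then, are a little off and sometimes report something else, mostly with a low value. They report only what shows in the picture. A call takes as long as a camera call. They do not tell look-alikes from the thing itself.
- boxes_of(camera, target): "point" ([x, y, z] in m, in world coordinates, good to about 4 mm: the middle of the surface that is visible of it).
- mark_of(camera, target): "point" ([x, y, z] in m, in world coordinates, good to about 4 mm: a listed point, or the origin of a listed thing).
The state is a dict: "time": time; "q": joint angles; "joint_velocities": joint speeds; "joint_efforts": joint torques, N m; "tcp_pos": TCP position; "tcp_rot": TCP orientation; "ft_force": force on the tool from outside, world axes, zero at the start; "ft_torque": the same for the moment, N m; "width": finger opening in m; "grasp_force": force on a finger pad.
Only numpy, scipy, OpenCV 4.12 (cv2) and the standard library are available. Lean on these libraries where they do the work, as an engineer would, in place of code of your own. Each camera call takes 0.05 s, during which the arm holds its last target. There are 200 camera calls.

## Working session

There is one attempt and no reset: what is moved stays moved. The work goes in short steps, Python scripts to look and compute and a tool call to move; the robot and the scene stay as the last step left them, time stands still between calls to the robot, and variables do not carry over. Pictures are saved under pics/ and viewed, at most 14 in all, crops included, and the job is handed in when it is done.

Besides the shell and the picture viewer there is one more tool, called in YAML: its name, and indented under it one key for each argument. arm_command: Moves the arm, as the interface text tells. Its arguments: {"type":"object","properties":{"moves":{"type":"array","items":{"type":"array","items":{"type":"number"}}}},"required":["moves"]}

```bash
mkdir -p pics; ls; python3 - <<'E'
from station import *
import cv2
for n in ("side","top"):
    cv2.imwrite(f"pics/{n}0.png",snapshot(n)[...,::-1])
    p=camera_params(n); print(n,p)
    for t in ["jar_slim_1","jar_broad_1","coaster_small_1","coaster_large_1","toothpicks"]+["jar_slim_2","jar_broad_2"]:
        for d in mark_of(n,t): print(t,[round(float(v),3) for v in d["point"]],round(d["confidence"],2))
o=get_obs();print(o["tcp_pos"],o["tcp_rot"],o["time"],o["width"])
E
```

```text
pics
side {'fx': 372.98653663522066, 'fy': 372.98653663522066, 'cx': 253.9664322731081, 'cy': 192.55090330928383, 'R': array([[-0.99935098,  0.02936807,  0.02086002],
       [-0.00537262,  0.45109015, -0.89246222],
       [-0.03561964, -0.89199506, -0.4506396 ]]), 't': array([0.51228954, 0.03735608, 1.34659167])}
jar_slim_1 [0.508, -0.475, 0.001] 0.8
jar_slim_1 [0.46, -0.34, 0.002] 0.67
jar_slim_1 [0.591, -0.491, -0.0] 0.65
jar_slim_1 [0.427, -0.438, 0.0] 0.49
jar_broad_1 [0.501, 0.453, -0.001] 0.6
jar_broad_1 [0.655, -0.208, -0.001] 0.59
coaster_small_1 [0.671, -0.081, -0.0] 0.43
coaster_small_1 [0.376, -0.263, -0.002] 0.4
coaster_large_1 [0.439, -0.161, 0.001] 0.78
coaster_large_1 [0.655, -0.208, 0.002] 0.68
coaster_large_1 [0.557, -0.094, 0.002] 0.68
coaster_large_1 [0.581, -0.358, 0.005] 0.44
toothpicks [0.504, 0.452, 0.002] 0.66
toothpicks [0.551, -0.094, 0.001] 0.5
jar_slim_2 [0.508, -0.475, 0.001] 0.8
jar_slim_2 [0.46, -0.34, 0.002] 0.67
jar_slim_2 [0.591, -0.491, -0.0] 0.65
jar_slim_2 [0.427, -0.438, 0.0] 0.49
jar_broad_2 [0.501, 0.453, -0.001] 0.6
jar_broad_2 [0.655, -0.208,
[... 494 characters left out ...]
0.554, -0.095, 0.002] 0.4
jar_broad_1 [0.657, -0.205, 0.002] 0.9
jar_broad_1 [0.505, 0.456, -0.002] 0.81
coaster_small_1 [0.377, -0.27, -0.001] 0.9
coaster_small_1 [0.673, -0.08, -0.001] 0.58
coaster_large_1 [0.586, -0.359, -0.002] 0.76
coaster_large_1 [0.434, -0.16, 0.002] 0.67
toothpicks [0.555, -0.093, 0.004] 0.63
jar_slim_2 [0.51, -0.472, 0.001] 0.64
jar_slim_2 [0.425, -0.445, -0.001] 0.63
jar_slim_2 [0.464, -0.342, 0.003] 0.58
jar_slim_2 [0.592, -0.491, 0.003] 0.58
jar_slim_2 [0.554, -0.095, 0.002] 0.4
jar_broad_2 [0.657, -0.205, 0.002] 0.9
jar_broad_2 [0.505, 0.456, -0.002] 0.81
[ 0.21287229 -0.64056956  0.22258263] [3.10119413e+00 5.01730623e-01 6.31939482e-05] 0.8 0.08672950089654244
```

View pics/side0.png

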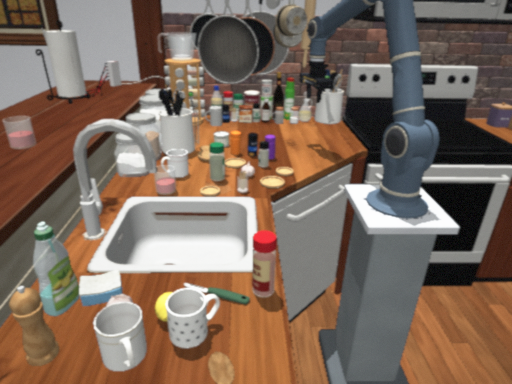

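View pics/top0.png

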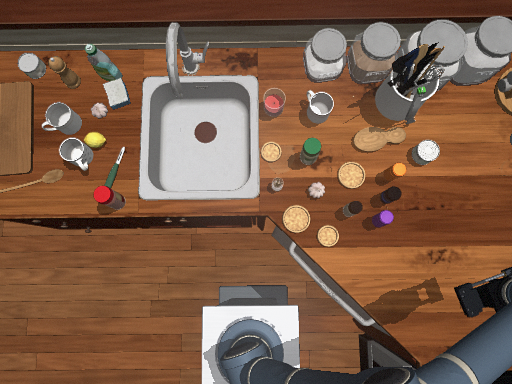

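The candidates in the top view are:
- **Slim jars:** black caps at (352,209) and (391,196). The orange (398,171) and purple (384,217) ones are look-alikes.
- **Broad jars:** green at (312,150), and red at (105,197) left of the sink. The white jar at (425,152) and those behind it are in the corner.
- **Small coasters:** (271,151) and (328,236).
- **Large coasters:** (351,174) and (296,218).
- **Toothpicks:** (277,184).

I'll check these with projected outlines in crops from both views.

```bash
cat > h.py <<'E'
from station import *
import cv2, numpy as np
from scipy.spatial.transform import Rotation as Ro
def proj(n,X):
    p=camera_params(n); c=np.atleast_2d(X)@p["R"].T+p["t"]
    return np.c_[p["fx"]*c[:,0]/c[:,2]+p["cx"],p["fy"]*c[:,1]/c[:,2]+p["cy"]]
def ring(img,n,x,y,z,r,x0,y0,s,col):
    a=np.linspace(0,2*np.pi,40)
    P=proj(n,np.c_[x+r*np.cos(a),y+r*np.sin(a),0*a+z])
    cv2.polylines(img,[np.int32((P-[x0,y0]+.5)*s)],True,col,1)
def crop(n,x0,y0,w,h,s,things,img=None):
    img=snapshot(n)[...,::-1] if img is None else img
    c=cv2.resize(np.ascontiguousarray(img[y0:y0+h,x0:x0+w]),None,fx=s,fy=s,interpolation=cv2.INTER_CUBIC)
    for t in things: ring(c,n,*t[:4],x0,y0,s,t[4])
    return c
def to(p):  # tool-frame shift from measured TCP to world point p
    o=get_obs(); R=Ro.from_rotvec(o["tcp_rot"])
    print("now",np.round(o["tcp_pos"],4),"shift tool",np.round(R.inv().apply(np.array(p)-o["tcp_pos"]),4),"yaw x",np.round(R.as_matrix()[:,0],3))
Y=(0,255,255);M=(255,0,255)
C=[(.673,-.080,.012,.037,Y),(.377,-.267,.012,.037,Y),(.585,-.358,.012,.048,Y),(.436,-.160,.012,.048,Y)]
J=[(.462,-.341,.107,.022,M),(.510,-.473,.103,.023,M),(.503,.454,.159,.029,M),(.656,-.206,.145,.030,M)]
F=[(j[0],j[1],0,j[3],(255,255,0)) for j in J]
E
python3 - <<'E'
from h import *
t=cv2.imread("pics/top0.png");s=cv2.imread("pics/side0.png")
a=crop("top",250,120,170,135,4,C+J+F,t); cv2.imwrite("pics/c1.png",a)
b=crop("side",190,130,120,75,5,C+J+F,s)
c=np.hstack([crop("side",235,220,60,85,3,J+F,s),crop("top",80,165,60,85,3,J+F,t)])
m=np.zeros((b.shape[0]+c.shape[0],600,3),np.uint8); m[:b.shape[0]]=b; m[b.shape[0]:,:c.shape[1]]=c
cv2.imwrite("pics/c2.png",m[:640] if m.shape[0]<=600 else cv2.resize(m,None,fx=.94,fy=.94)); print(m.shape)
E
```

```text
(630, 600, 3)
```

View pics/c1.png

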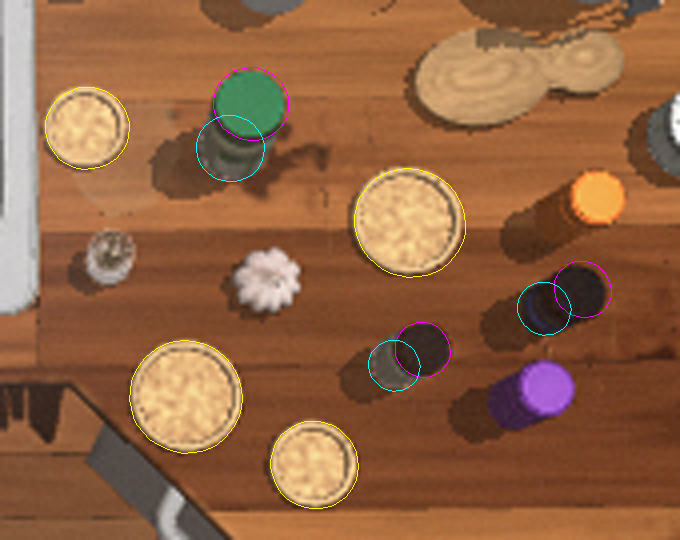

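View pics/c2.png

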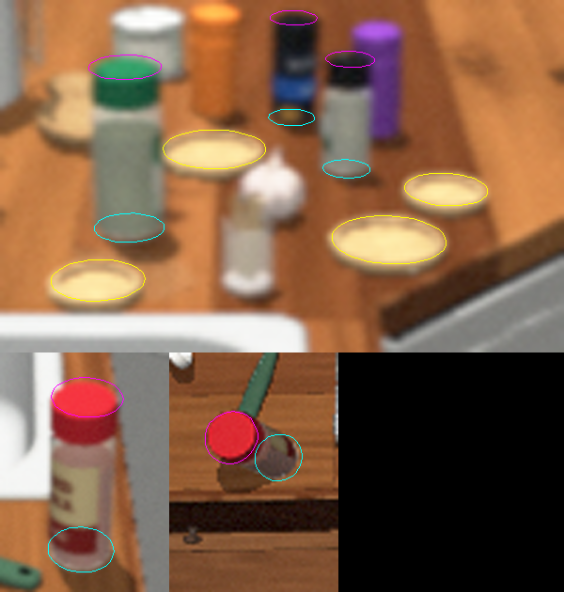

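The outlines fit the pictures within about 2 mm. In c1, the pale slim jar is at crop (422,350), the blue-band one at (582,290) and green at (250,103). All four coasters match, and red matches in c2. The caps' rings at the stated heights agree in both views. I'll start with the pale slim jar.

arm_command:
  moves:
    - [0,0,0,0,0,9.2,1]
    - [0,0,0,0,0,9.2,1]
    - [0.04,-0.045,0,0,0,0,1]
    - [0.04,-0.045,0,0,0,0,1]
    - [0.04,-0.045,0,0,0,0,1]

```text
time: 1.42
tcp_pos: [0.3341, -0.5042, 0.2228]
tcp_rot: [3.141, -0.001, 0.001]
ft_force: [0.9, -0.1, 0.2]
width: 0.0871
grasp_force: 0.0
```

arm_command:
  moves:
    - [0.04,-0.045,0,0,0,0,1]
    - [0.04,-0.045,0,0,0,0,1]
    - [0.04,-0.045,0,0,0,0,1]
    - [0,0,0,0,0,0,1]
    - [0,0,0,0,0,0,1]

```text
time: 2.05
tcp_pos: [0.4526, -0.3712, 0.2226]
tcp_rot: [3.141, -0.001, -0.001]
ft_force: [-0.4, -1.0, -0.9]
width: 0.0871
grasp_force: 0.0
```

```bash
python3 -c "
from h import *
to([.462,-.341,.075])"
```

```text
now [ 0.4526 -0.3712  0.2226] shift tool [ 0.0095 -0.0303  0.1476] yaw x [ 1. -0. -0.]
```

arm_command:
  moves:
    - [0.0095,-0.03,0,0,0,0,1]
    - [0,0,0.05,0,0,0,1]
    - [0,0,0.05,0,0,0,1]
    - [0,0,0.0475,0,0,0,1]
    - [0,0,0,0,0,0,1]

```text
time: 2.68
tcp_pos: [0.4585, -0.341, 0.0718]
tcp_rot: [-3.138, 0.006, 0.012]
ft_force: [0.2, -0.5, 0.2]
width: 0.087
grasp_force: 0.0
```

arm_command:
  moves:
    - [0,0,0,0,0,0,0.45]
    - [0,0,0,0,0,0,0.3]
    - [0,0,0,0,0,0,0.3]
    - [0,0,0,0,0,0,0.3]
    - [0,0,0,0,0,0,0.3]

```text
time: 3.3
tcp_pos: [0.4627, -0.3408, 0.0754]
tcp_rot: [3.141, -0.0, 0.001]
ft_force: [-0.0, -0.9, 0.6]
width: 0.0449
grasp_force: 0.2
```

arm_command:
  moves:
    - [0,0,0,0,0,0,0.3]
    - [0,0,0,0,0,0,0.3]
    - [0,0,-0.01,0,0,0,0.3]
    - [0,0,-0.02,0,0,0,0.3]
    - [0,0,-0.02,0,0,0,0.3]

```text
time: 3.92
tcp_pos: [0.4622, -0.3402, 0.1256]
tcp_rot: [-3.141, 0.0, 0.001]
ft_force: [0.1, -0.1, -1.3]
width: 0.0409
grasp_force: 30.0
```

arm_command:
  moves:
    - [-0.02,-0.0185,0,0,0,0,0.3]
    - [-0.025,-0.022,0,0,0,0,0.3]
    - [-0.025,-0.022,0,0,0,0,0.3]
    - [-0.015,-0.011,0,0,0,0,0.3]
    - [0,0,0,0,0,0,0.3]

```text
time: 4.55
tcp_pos: [0.3765, -0.2664, 0.1253]
tcp_rot: [-3.141, 0.0, 0.001]
ft_force: [-0.3, 0.2, -0.8]
width: 0.0409
grasp_force: 30.0
```

arm_command:
  moves:
    - [0,0,0,0,0,0,0.3]
    - [0,0,0.02,0,0,0,0.3]
    - [0,0,0.015,0,0,0,0.3]
    - [0,0,0,0,0,0,0.3]
    - [0,0,0,0,0,0,0.3]

```text
time: 5.18
tcp_pos: [0.378, -0.2674, 0.0902]
tcp_rot: [3.141, -0.0, 0.001]
ft_force: [0.5, -0.2, -1.4]
width: 0.0409
grasp_force: 30.0
```

```bash
python3 - <<'E'
from h import *
to([.377,-.267,.08])
a=crop("side",240,150,80,50,5,C,); 
cv2.imwrite("pics/p1.png",a)
E
```

```text
now [ 0.378  -0.2674  0.0902] shift tool [-0.001  -0.0004  0.0102] yaw x [ 1. -0.  0.]
```

View pics/p1.png

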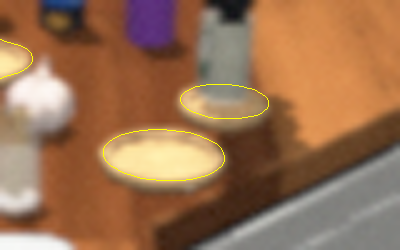

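The jar's foot sits centred over the coaster at crop (225,95). I'll lower it and release.

arm_command:
  moves:
    - [-0.001,0,0.005,0,0,0,0.3]
    - [0,0,0.0045,0,0,0,0.3]
    - [0,0,0,0,0,0,0.3]
    - [0,0,0,0,0,0,0.3]
    - [0,0,0,0,0,0,0.55]

```text
time: 5.85
tcp_pos: [0.3766, -0.2672, 0.0806]
tcp_rot: [3.141, -0.001, 0.0]
ft_force: [0.3, 0.7, -0.1]
width: 0.0448
grasp_force: 0.1
```

arm_command:
  moves:
    - [0,0,0,0,0,0,0.75]
    - [0,0,0,0,0,0,0.9]
    - [0,0,0,0,0,0,0.9]
    - [0,0,-0.03,0,0,0,1]
    - [0,0,-0.05,0,0,0,1]

```text
time: 6.48
tcp_pos: [0.3753, -0.2664, 0.1602]
tcp_rot: [-3.139, 0.0, 0.006]
ft_force: [1.4, -0.6, 0.4]
width: 0.0848
grasp_force: 0.0
```

arm_command:
  moves:
    - [0,0,-0.05,0,0,0,1]
    - [0.05,0.01,-0.03,0,0,0,1]
    - [0.05,-0.01,0,0,0,0,1]
    - [0.05,-0.015,0,0,0,0,1]
    - [0.05,-0.015,0,0,0,0,1]

```text
time: 7.1
tcp_pos: [0.5779, -0.2369, 0.2406]
tcp_rot: [3.141, -0.002, 0.0]
ft_force: [1.0, -0.2, -0.0]
width: 0.087
grasp_force: 0.0
```

arm_command:
  moves:
    - [0.05,-0.015,0,0,0,0,1]
    - [0.03,-0.015,0,0,0,0,1]
    - [0,0,0,0,0,0,1]
    - [0,0,0,0,0,0,1]
    - [0,0,0,0,0,0,1]

```text
time: 7.72
tcp_pos: [0.6554, -0.2086, 0.2408]
tcp_rot: [3.141, -0.004, -0.001]
ft_force: [-0.4, -0.7, 0.3]
width: 0.087
grasp_force: 0.0
```

```bash
python3 - <<'E'
from h import *
to([.656,-.206,.105])
snapshot("side")
for d in mark_of("side","jar_slim_1")[:4]+mark_of("side","jar_broad_1")[:3]: print(np.round(d["point"],3),d["confidence"])
E
```

```text
now [ 0.6554 -0.2086  0.2408] shift tool [ 0.0007 -0.0027  0.1358] yaw x [ 1.    -0.002 -0.   ]
[ 0.375 -0.265  0.007] 0.76
[ 0.51  -0.476  0.002] 0.67
[ 0.588 -0.494 -0.001] 0.67
[ 0.428 -0.439 -0.001] 0.6
[ 0.656 -0.208 -0.003] 0.94
[ 0.506  0.454 -0.002] 0.79
```

Slim 1 is in its coaster. Green jar next.

arm_command:
  moves:
    - [0.0005,-0.002,0.03,0,0,0,1]
    - [0,0,0.05,0,0,0,1]
    - [0,0,0.04,0,0,0,1]
    - [0,0,0.016,0,0,0,1]
    - [0,0,0,0,0,0,1]

```text
time: 8.5
tcp_pos: [0.6567, -0.2054, 0.1042]
tcp_rot: [-3.141, 0.001, 0.002]
ft_force: [0.2, -0.6, 0.1]
width: 0.0873
grasp_force: 0.0
```

arm_command:
  moves:
    - [0,0,0,0,0,0,0.7]
    - [0,0,0,0,0,0,0.5]
    - [0,0,0,0,0,0,0.5]
    - [0,0,0,0,0,0,0.5]
    - [0,0,0,0,0,0,0.5]

```text
time: 9.12
tcp_pos: [0.6575, -0.2056, 0.1053]
tcp_rot: [3.141, -0.001, 0.002]
ft_force: [0.9, -0.0, 2.7]
width: 0.0563
grasp_force: 30.0
```

arm_command:
  moves:
    - [0,0,0,0,0,0,0.5]
    - [0,0,0,0,0,0,0.5]
    - [0,0,-0.01,0,0,0,0.5]
    - [0,0,-0.03,0,0,0,0.5]
    - [0,0,-0.04,0,0,0,0.5]

```text
time: 9.75
tcp_pos: [0.6556, -0.2045, 0.1836]
tcp_rot: [-3.14, -0.0, 0.007]
ft_force: [-0.1, 0.2, -2.2]
width: 0.0572
grasp_force: 29.9
```

arm_command:
  moves:
    - [-0.02,0,-0.03,0,0,0,0.5]
    - [-0.04,0,0,0,0,0,0.5]
    - [-0.045,-0.005,0,0,0,0,0.5]
    - [-0.045,-0.01,0,0,0,0,0.5]
    - [-0.04,-0.02,0,0,0,0,0.5]

```text
time: 10.38
tcp_pos: [0.4647, -0.1701, 0.2141]
tcp_rot: [-3.141, 0.003, 0.002]
ft_force: [-0.5, 0.3, -1.0]
width: 0.057
grasp_force: 29.9
```

arm_command:
  moves:
    - [-0.03,-0.0105,0,0,0,0,0.5]
    - [0,0,0.03,0,0,0,0.5]
    - [0,0,0.04,0,0,0,0.5]
    - [0,0,0.02,0,0,0,0.5]
    - [0,0,0,0,0,0,0.5]

```text
time: 11.0
tcp_pos: [0.4354, -0.1589, 0.1232]
tcp_rot: [-3.14, -0.0, 0.007]
ft_force: [-0.6, -0.3, -1.2]
width: 0.0568
grasp_force: 29.9
```

```bash
python3 - <<'E'
from h import *
to([.436,-.160,.111])
cv2.imwrite("pics/p2.png",crop("side",230,140,80,60,5,C))
E
```

```text
now [ 0.4354 -0.1589  0.1232] shift tool [0.0007 0.0011 0.0122] yaw x [ 1.     0.    -0.004]
```

View pics/p2.png

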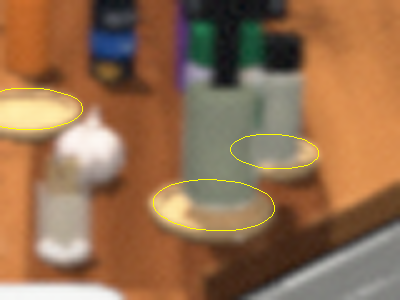

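```bash
python3 - <<'E'
from h import *
for n in("side","top"):
    im=snapshot(n)
    for d in mark_of(n,"jar_broad_2")[:3]: print(n,np.round(d["point"],3),d["confidence"])
    if n=="side": cv2.imwrite("pics/p3.png",crop(n,250,140,50,55,8,C[3:]+[(.4354,-.159,.017,.03,M),(.4354,-.159,.133,.03,M)],im[...,::-1]))
E
```

```text
side [ 0.436 -0.16   0.018] 0.85
side [0.503 0.45  0.001] 0.84
top [ 0.504  0.457 -0.002] 0.62
```

View pics/p3.png

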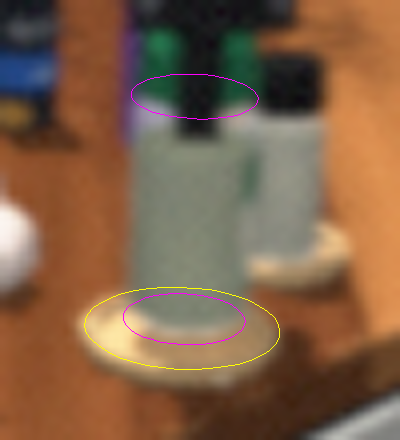

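The jar sits within about 3 mm of centre in p3 (jar 130–248 against ring 123–245). I'll lower it and release.

arm_command:
  moves:
    - [0.0015,0.001,0.006,0,0,0,0.5]
    - [0,0,0.0055,0,0,0,0.5]
    - [0,0,0,0,0,0,0.5]
    - [0,0,0,0,0,0,0.5]
    - [0,0,0,0,0,0,0.75]

```text
time: 11.88
tcp_pos: [0.4388, -0.1607, 0.1133]
tcp_rot: [3.141, -0.0, 0.001]
ft_force: [0.2, -1.1, 0.5]
width: 0.061
grasp_force: 0.0
```

arm_command:
  moves:
    - [0,0,0,0,0,0,0.9]
    - [0,0,0,0,0,0,1]
    - [0,0,0,0,0,0,1]
    - [0,0,-0.03,0,0,0,1]
    - [0,0,-0.05,0,0,0,1]

```text
time: 12.5
tcp_pos: [0.4373, -0.1603, 0.1926]
tcp_rot: [-3.14, 0.0, 0.006]
ft_force: [1.1, 0.5, -0.4]
width: 0.0868
grasp_force: 0.0
```

arm_command:
  moves:
    - [0,0,-0.04,0,0,0,1]
    - [0.015,0.05,0,0,0,0,1]
    - [0.015,0.055,0,0,0,0,1]
    - [0.015,0.055,0,0,0,0,1]
    - [0.015,0.055,0,0,0,0,1]

```text
time: 13.12
tcp_pos: [0.4989, -0.3773, 0.2331]
tcp_rot: [3.141, -0.0, 0.0]
ft_force: [0.4, 0.2, 0.3]
width: 0.0869
grasp_force: 0.0
```

arm_command:
  moves:
    - [0.01,0.055,0,0,0,0,1]
    - [0.005,0.045,0.02,0,0,0,1]
    - [0,0,0.02,0,0,0,1]
    - [0,0,0,0,0,0,1]
    - [0,0,0,0,0,0,1]

```text
time: 13.75
tcp_pos: [0.5144, -0.4741, 0.1939]
tcp_rot: [-3.141, -0.003, -0.002]
ft_force: [0.0, 0.5, 0.3]
width: 0.087
grasp_force: 0.0
```

```bash
python3 - <<'E'
from h import *
to([.510,-.474,.075])
snapshot("side")
for d in mark_of("side","jar_slim_1")[:4]+mark_of("side","jar_broad_1")[:3]+mark_of("side","toothpicks")[:1]: print(np.round(d["point"],3),d["confidence"])
E
```

```text
now [ 0.5144 -0.4741  0.1939] shift tool [-0.0046 -0.      0.1189] yaw x [1.    0.002 0.001]
[ 0.51  -0.477 -0.002] 0.65
[ 0.591 -0.494 -0.001] 0.65
[ 0.374 -0.266  0.006] 0.58
[ 0.426 -0.438  0.003] 0.49
[ 0.438 -0.162  0.006] 0.63
[ 0.554 -0.094 -0.   ] 0.52
```

Green is placed. Now the blue-band slim jar.

arm_command:
  moves:
    - [-0.0045,0,0.03,0,0,0,1]
    - [0,0,0.045,0,0,0,1]
    - [0,0,0.03,0,0,0,1]
    - [0,0,0.014,0,0,0,1]
    - [0,0,0,0,0,0,0.8]

```text
time: 14.58
tcp_pos: [0.509, -0.4754, 0.0739]
tcp_rot: [-3.141, 0.0, 0.001]
ft_force: [-0.1, -0.4, -0.4]
width: 0.0825
grasp_force: 0.0
```

arm_command:
  moves:
    - [0,0,0,0,0,0,0.5]
    - [0,0,0,0,0,0,0.3]
    - [0,0,0,0,0,0,0.3]
    - [0,0,0,0,0,0,0.3]
    - [0,0,0,0,0,0,0.3]

```text
time: 15.2
tcp_pos: [0.5092, -0.4757, 0.0745]
tcp_rot: [3.141, -0.0, 0.001]
ft_force: [0.8, 0.4, 2.3]
width: 0.0452
grasp_force: 30.0
```

arm_command:
  moves:
    - [0,0,0,0,0,0,0.3]
    - [0,0,0,0,0,0,0.3]
    - [0,0,-0.01,0,0,0,0.3]
    - [0,0,-0.04,0,0,0,0.3]
    - [0,0,-0.05,0,0,0,0.3]

```text
time: 15.82
tcp_pos: [0.5078, -0.4751, 0.1736]
tcp_rot: [-3.139, 0.001, 0.005]
ft_force: [-0.6, -0.9, -0.9]
width: 0.0452
grasp_force: 30.0
```

arm_command:
  moves:
    - [0.02,-0.03,-0.03,0,0,0,0.3]
    - [0.03,-0.045,0,0,0,0,0.3]
    - [0.03,-0.045,0,0,0,0,0.3]
    - [0.03,-0.045,0,0,0,0,0.3]
    - [0.03,-0.045,0,0,0,0,0.3]

```text
time: 16.45
tcp_pos: [0.6494, -0.2645, 0.204]
tcp_rot: [3.141, -0.001, -0.001]
ft_force: [0.5, -0.9, -1.5]
width: 0.0451
grasp_force: 30.0
```

arm_command:
  moves:
    - [0.02,-0.05,0,0,0,0,0.3]
    - [0.005,-0.055,0,0,0,0,0.3]
    - [0,-0.05,0,0,0,0,0.3]
    - [0,-0.03,0,0,0,0,0.3]
    - [0,0,0,0,0,0,0.3]

```text
time: 17.08
tcp_pos: [0.6739, -0.0763, 0.204]
tcp_rot: [-3.14, -0.009, 0.001]
ft_force: [-0.3, -0.8, -1.8]
width: 0.0455
grasp_force: 30.0
```

arm_command:
  moves:
    - [0,0,0.03,0,0,0,0.3]
    - [0,0,0.04,0,0,0,0.3]
    - [0,0,0.03,0,0,0,0.3]
    - [0,0,0,0,0,0,0.3]
    - [0,0,0,0,0,0,0.3]

```text
time: 17.7
tcp_pos: [0.675, -0.0819, 0.1054]
tcp_rot: [3.141, -0.003, 0.003]
ft_force: [0.2, -1.1, -0.6]
width: 0.0456
grasp_force: 30.0
```

```bash
python3 - <<'E'
from h import *
to([.673,-.080,.080])
for n in("side","top"):
    im=snapshot(n)
    for d in mark_of(n,"jar_slim_2")[:5]: print(n,np.round(d["point"],3),d["confidence"])
    if n=="side": cv2.imwrite("pics/p4.png",crop(n,180,130,80,65,6,C,im[...,::-1]))
E
```

```text
now [ 0.675  -0.0819  0.1054] shift tool [-0.0021 -0.0019  0.0254] yaw x [ 1.    -0.002  0.002]
side [ 0.375 -0.264  0.006] 0.73
side [ 0.589 -0.491 -0.003] 0.71
side [ 0.675 -0.084  0.032] 0.54
side [ 0.428 -0.44  -0.   ] 0.41
top [ 0.427 -0.44  -0.   ] 0.85
top [ 0.595 -0.492  0.003] 0.57
top [ 0.377 -0.269  0.005] 0.55
```

View pics/p4.png

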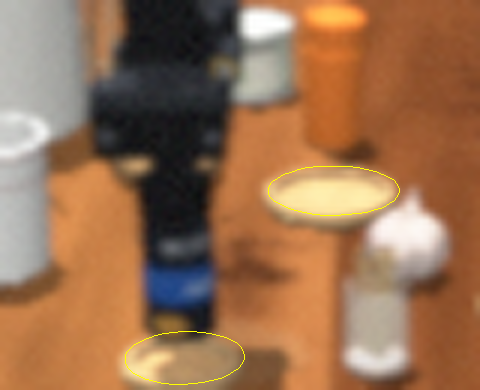

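The blue-band jar is above the small coaster at crop (182,330), near centre. I'll lower it and release.

arm_command:
  moves:
    - [-0.002,-0.003,0.01,0,0,0,0.3]
    - [0,0,0.01,0,0,0,0.3]
    - [0,0,0.005,0,0,0,0.3]
    - [0,0,0,0,0,0,0.3]
    - [0,0,0,0,0,0,0.3]

```text
time: 18.52
tcp_pos: [0.6722, -0.0774, 0.0796]
tcp_rot: [-3.141, 0.0, -0.0]
ft_force: [-2.3, 1.0, 4.8]
width: 0.0452
grasp_force: 29.9
```

arm_command:
  moves:
    - [0,0,0,0,0,0,0.6]
    - [0,0,0,0,0,0,0.8]
    - [0,0,0,0,0,0,0.9]
    - [0,0,0,0,0,0,0.9]
    - [0,0,-0.03,0,0,0,1]

```text
time: 19.15
tcp_pos: [0.67, -0.0777, 0.1066]
tcp_rot: [-3.141, 0.0, 0.009]
ft_force: [0.2, -0.2, -0.3]
width: 0.0808
grasp_force: 0.0
```

arm_command:
  moves:
    - [0,0,-0.05,0,0,0,1]
    - [0,0,-0.05,0,0,0,1]
    - [-0.015,-0.045,-0.03,0,0,0,1]
    - [-0.02,-0.05,0,0,0,0,1]
    - [-0.02,-0.05,0,0,0,0,1]

```text
time: 19.77
tcp_pos: [0.6167, 0.0687, 0.2397]
tcp_rot: [-3.141, 0.001, -0.002]
ft_force: [0.2, 1.3, 0.7]
width: 0.0868
grasp_force: 0.0
```

arm_command:
  moves:
    - [-0.02,-0.05,0,0,0,0,1]
    - [-0.02,-0.05,0,0,0,0,1]
    - [-0.02,-0.05,0,0,0,0,1]
    - [-0.02,-0.05,0,0,0,0,1]
    - [-0.02,-0.05,0,0,0,0,1]

```text
time: 20.4
tcp_pos: [0.5165, 0.3187, 0.2392]
tcp_rot: [-3.142, 0.001, -0.001]
ft_force: [0.1, 0.3, 0.5]
width: 0.0871
grasp_force: 0.0
```

arm_command:
  moves:
    - [-0.015,-0.05,0,0,0,0,1]
    - [0,-0.05,0,0,0,0,1]
    - [0,-0.035,0,0,0,0,1]
    - [0,0,0,0,0,0,1]
    - [0,0,0,0,0,0,1]

```text
time: 21.02
tcp_pos: [0.5027, 0.4512, 0.2387]
tcp_rot: [3.14, -0.002, 0.0]
ft_force: [0.8, -0.4, 0.4]
width: 0.0867
grasp_force: 0.0
```

```bash
python3 - <<'E'
from h import *
to([.505,.454,.122])
for n in("side","top"):
    im=snapshot(n)
    for d in mark_of(n,"jar_slim_2")[:5]+mark_of(n,"jar_broad_1")[:2]+mark_of(n,"toothpicks")[:1]: print(n,np.round(d["point"],3),d["confidence"])
E
```

```text
now [0.5027 0.4512 0.2387] shift tool [ 0.0023 -0.003   0.1167] yaw x [ 1.    -0.001  0.   ]
side [ 0.67  -0.079  0.004] 0.7
side [ 0.588 -0.491 -0.002] 0.67
side [ 0.376 -0.269  0.005] 0.47
side [0.507 0.454 0.003] 0.81
side [ 0.556 -0.095 -0.001] 0.49
top [ 0.428 -0.444  0.002] 0.83
top [ 0.376 -0.268  0.006] 0.69
top [ 0.593 -0.493  0.004] 0.6
top [ 0.67  -0.076  0.004] 0.59
top [ 0.504  0.46  -0.002] 0.8
top [ 0.44  -0.163  0.007] 0.7
top [ 0.554 -0.095  0.001] 0.72
```

Slim 2 is placed. Red jar now.

arm_command:
  moves:
    - [0.002,-0.003,0.03,0,0,0,1]
    - [0,0,0.045,0,0,0,1]
    - [0,0,0.03,0,0,0,1]
    - [0,0,0.012,0,0,0,1]
    - [0,0,0,0,0,0,0.9]

```text
time: 22.05
tcp_pos: [0.5043, 0.4553, 0.1218]
tcp_rot: [3.141, -0.001, -0.001]
ft_force: [-0.5, -0.2, 1.2]
width: 0.0829
grasp_force: 0.0
```

arm_command:
  moves:
    - [0,0,0,0,0,0,0.7]
    - [0,0,0,0,0,0,0.5]
    - [0,0,0,0,0,0,0.5]
    - [0,0,0,0,0,0,0.5]
    - [0,0,0,0,0,0,0.5]

```text
time: 22.68
tcp_pos: [0.5047, 0.4556, 0.123]
tcp_rot: [-3.141, 0.001, -0.002]
ft_force: [-0.8, -1.0, 4.2]
width: 0.0553
grasp_force: 30.0
```

arm_command:
  moves:
    - [0,0,0,0,0,0,0.5]
    - [0,0,0,0,0,0,0.5]
    - [0,0,-0.01,0,0,0,0.5]
    - [0,0,-0.04,0,0,0,0.5]
    - [0,0,-0.05,0,0,0,0.5]

```text
time: 23.3
tcp_pos: [0.5033, 0.4543, 0.2211]
tcp_rot: [3.138, -0.0, -0.005]
ft_force: [1.1, 0.5, -1.2]
width: 0.0554
grasp_force: 30.0
```

arm_command:
  moves:
    - [0,0.01,-0.05,0,0,0,0.5]
    - [0.01,0.04,-0.02,0,0,0,0.5]
    - [0.01,0.05,0,0,0,0,0.5]
    - [0.01,0.05,0,0,0,0,0.5]
    - [0.01,0.05,0,0,0,0,0.5]

```text
time: 23.92
tcp_pos: [0.5438, 0.2535, 0.2916]
tcp_rot: [3.141, -0.0, -0.002]
ft_force: [0.9, -0.6, -1.6]
width: 0.0558
grasp_force: 30.0
```

arm_command:
  moves:
    - [0.01,0.05,0,0,0,0,0.5]
    - [0.005,0.05,0,0,0,0,0.5]
    - [0,0.05,0,0,0,0,0.5]
    - [0,0.05,0,0,0,0,0.5]
    - [0,0.05,0,0,0,0,0.5]

```text
time: 24.55
tcp_pos: [0.5584, 0.0038, 0.2917]
tcp_rot: [-3.142, 0.0, 0.001]
ft_force: [0.4, 0.1, -3.3]
width: 0.0558
grasp_force: 30.0
```

arm_command:
  moves:
    - [0,0.05,0,0,0,0,0.5]
    - [0,0.05,0,0,0,0,0.5]
    - [0,0.05,0,0,0,0,0.5]
    - [0.01,0.05,0,0,0,0,0.5]
    - [0.015,0.05,0,0,0,0,0.5]

```text
time: 25.18
tcp_pos: [0.5836, -0.2459, 0.2918]
tcp_rot: [-3.141, 0.0, 0.001]
ft_force: [1.1, 0.6, -1.1]
width: 0.0552
grasp_force: 30.0
```

arm_command:
  moves:
    - [0,0.05,0,0,0,0,0.5]
    - [0,0.035,0,0,0,0,0.5]
    - [0,0.02,0,0,0,0,0.5]
    - [0,0,0,0,0,0,0.5]
    - [0,0,0,0,0,0,0.5]

```text
time: 25.8
tcp_pos: [0.5847, -0.3471, 0.292]
tcp_rot: [-3.14, -0.004, -0.0]
ft_force: [0.2, 0.7, -2.2]
width: 0.0556
grasp_force: 30.0
```

```bash
python3 - <<'E'
from h import *
to([.585,-.358,.128])
E
```

```text
now [ 0.5847 -0.3471  0.292 ] shift tool [0.0002 0.0112 0.164 ] yaw x [1.    0.003 0.   ]
```

arm_command:
  moves:
    - [0,0.008,0.03,0,0,0,0.5]
    - [0,0,0.05,0,0,0,0.5]
    - [0,0,0.04,0,0,0,0.5]
    - [0,0,0.03,0,0,0,0.5]
    - [0,0,0,0,0,0,0.5]

```text
time: 26.42
tcp_pos: [0.583, -0.3544, 0.1396]
tcp_rot: [-3.138, -0.004, 0.008]
ft_force: [0.1, 0.8, -1.6]
width: 0.055
grasp_force: 30.0
```

arm_command:
  moves:
    - [0,0,0,0,0,0,0.5]

```text
time: 26.55
tcp_pos: [0.5855, -0.357, 0.1439]
tcp_rot: [3.141, 0.002, 0.004]
ft_force: [0.1, -0.8, -1.6]
width: 0.0554
grasp_force: 30.0
```

```bash
python3 - <<'E'
from h import *
to([.585,-.358,.128])
im=snapshot("side")
for d in mark_of("side","jar_broad_1")[:3]: print(np.round(d["point"],3),d["confidence"])
cv2.imwrite("pics/p5.png",crop("side",200,110,90,65,6,C,im[...,::-1]))
E
```

```text
now [ 0.5855 -0.357   0.1439] shift tool [-0.0005  0.001   0.0159] yaw x [1.    0.001 0.003]
[ 0.44  -0.161  0.003] 0.89
[ 0.588 -0.361  0.022] 0.72
```

View pics/p5.png

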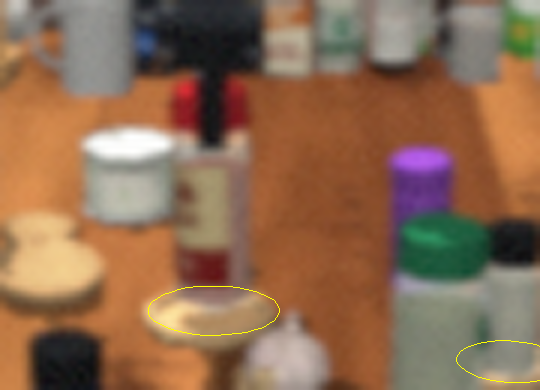

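The red jar is centred over the large coaster at crop (213,300). I'll lower it, release, and back away upward.

arm_command:
  moves:
    - [0,0,0.008,0,0,0,0.5]
    - [0,0,0.0075,0,0,0,0.5]
    - [0,0,0,0,0,0,0.5]
    - [0,0,0,0,0,0,0.5]
    - [0,0,0,0,0,0,0.75]

```text
time: 27.28
tcp_pos: [0.5842, -0.358, 0.1269]
tcp_rot: [3.141, -0.001, 0.002]
ft_force: [0.7, 0.7, 0.4]
width: 0.0602
grasp_force: 0.0
```

arm_command:
  moves:
    - [0,0,0,0,0,0,0.9]
    - [0,0,0,0,0,0,1]
    - [0,0,0,0,0,0,1]
    - [0,0,-0.03,0,0,0,1]
    - [0,0,-0.05,0,0,0,1]

```text
time: 27.9
tcp_pos: [0.5827, -0.3569, 0.2051]
tcp_rot: [-3.139, 0.0, 0.007]
ft_force: [1.4, 0.1, 0.3]
width: 0.0865
grasp_force: 0.0
```

arm_command:
  moves:
    - [0,0,-0.05,0,0,0,1]
    - [0,0.03,-0.02,0,0,0,1]
    - [0,0.05,0,0,0,0,1]
    - [0,0.05,0,0,0,0,1]
    - [0,0.05,0,0,0,0,1]

```text
time: 28.52
tcp_pos: [0.5839, -0.539, 0.2766]
tcp_rot: [3.142, -0.0, 0.0]
ft_force: [1.7, 0.3, 0.3]
width: 0.0871
grasp_force: 0.0
```

arm_command:
  moves:
    - [-0.04,0.05,0,0,0,0,1]
    - [-0.04,0.03,0,0,0,0,1]
    - [-0.04,0,0,0,0,0,1]
    - [0,0,0,0,0,0,1]
    - [0,0,0,0,0,0,1]

```text
time: 29.15
tcp_pos: [0.4658, -0.6159, 0.2767]
tcp_rot: [-3.141, -0.001, -0.002]
ft_force: [0.4, 1.0, -0.3]
width: 0.0871
grasp_force: 0.0
```

```bash
python3 - <<'E'
from h import *
ims={}
for n in("side","top"):
    ims[n]=snapshot(n)[...,::-1]
    for t in("jar_slim_2","jar_broad_1","toothpicks"):
        print(n,t,*[np.round(d["point"],3) for d in mark_of(n,t)[:5]])
K=[(c[0],c[1],.005+h,r,M) for c,h,r in zip(C,(.103,.107,.159,.145),(.023,.022,.029,.03))]
a=crop("top",250,120,150,130,4,C+K,ims["top"]); cv2.imwrite("pics/f1.png",a)
cv2.imwrite("pics/f2.png",crop("side",190,110,120,95,5,K,ims["side"]))
E
```

```text
side jar_slim_2 [ 0.672 -0.078  0.005] [ 0.374 -0.264  0.007] [ 0.425 -0.437  0.   ]
side jar_broad_1 [ 0.587 -0.358  0.008] [ 0.439 -0.163  0.001]
side toothpicks [ 0.553 -0.095 -0.001]
top jar_slim_2 [ 0.672 -0.077  0.008] [ 0.592 -0.492  0.004] [ 0.427 -0.442 -0.002] [ 0.376 -0.268  0.007]
top jar_broad_1 [ 0.583 -0.357  0.004] [ 0.434 -0.16   0.002]
top toothpicks [ 0.553 -0.097  0.003]
```

View pics/f1.png

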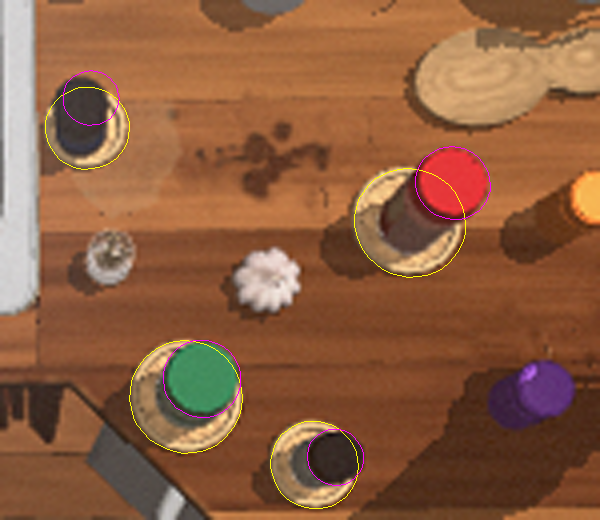

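View pics/f2.png

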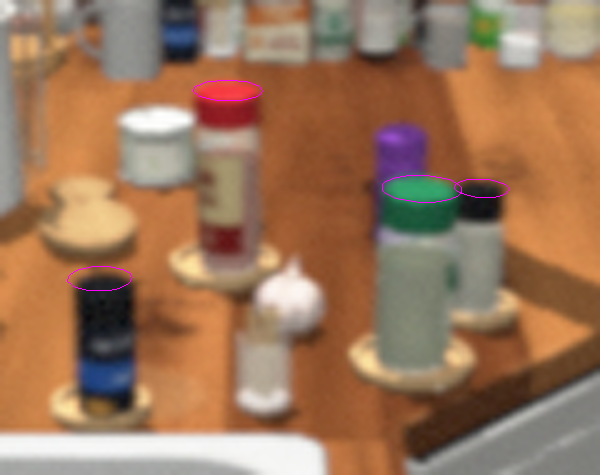

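All four jars stand in their coasters. In f1 the blue-band jar's cap, at (83,103), is several mm off its ring, so I'll check closely that it's flat.

```bash
python3 - <<'E'
from h import *
x,y=.6695,-.0745
K=[C[0],(x,y,.005,.0225,M),(x,y,.108,.023,M)]
a=crop("top",255,130,40,40,10,K); b=crop("side",197,158,36,40,10,K)
cv2.imwrite("pics/f3.png",np.hstack([a,b]))
E
```

```text
(no output)
```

View pics/f3.png

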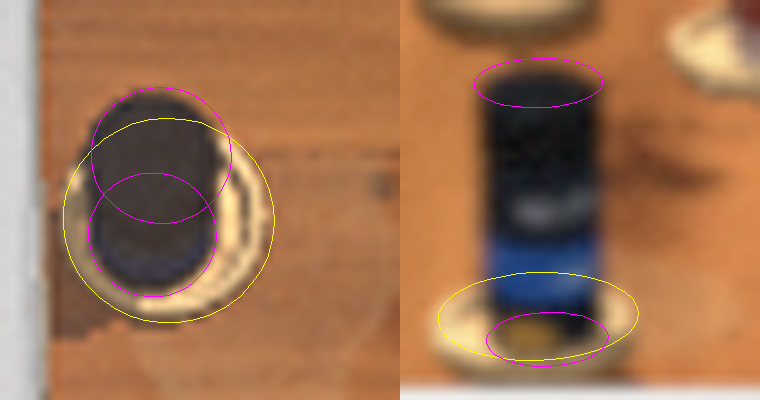

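In f3 the foot is inside the rim: its left edge is at column 88 and the rim's inner edge at about 80. It is about 6 mm off centre. The cap doesn't lean away from the near rim, so the jar stands flat. I'll hand in.

```bash
python3 -c "
from station import *
print(hand_in())"
```

```text
the job is handed in; nothing more can be done
None
```

I stood all four jars upright in their own coasters, left the toothpick glass and the look-alikes untouched, and handed the job in at about 30 s; the hand-in call returned no verdict.

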